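# Sort the printed test pieces

## Robot

A 7-joint arm with a two-finger parallel gripper is mounted at the origin on the work surface. World frame = base frame: x ahead of the robot, y to its left, z up, the work surface at z = 0. Lengths are in m, angles in rad, forces in N, time in s.
With the tool pointing down it reaches from about 0.425 to 0.925 m from the base axis. Payload 6.8 kg.
Tool frame: the origin (TCP) lies between the finger pads; the fingertips stand 22 mm ahead of it and the grasp point (between the pads) lies 3 mm ahead of it; z points along the fingers, y is the direction in which the jaws open and shut (so a half turn about z gives the same grasp; the last joint's range is limited). The gripper opens to 85 mm and grips with 20 to 120 N. Pads are 22 mm wide; open, the fingers measure 114 mm over their backs; the gripper's body (76 mm by 85 mm) begins 54 mm behind the grasp point. The pads swing forward as they close: fully open they stand 13 mm farther back than shut.
Start: joints at [1.002, 0.477, 0.022, 1.555, -0.011, 1.109, -0.083], TCP at [0.3, -0.605, 0.253] pointing down, gripper open.
Joint ranges: [-2.96, 2.96], [-0.34, 2.1], [-1.41, 1.46], [0.24, 2.44], [-1.37, 4.51], [0.17, 1.92], [-2.96, 2.96]. Speed limits (rad/s): [2.39, 2.39, 3.14, 3.14, 3.14, 3.14, 3.14].

## Interface

Orientations are given as a unit quaternion [w, x, y, z].
In Python, from station import bot gives the robot as it stands. The module is installed in compiled form; this text tells all that it offers.
- The arm moves only by the tool drive_tool, never from a script. Its argument "series" is one flat list of numbers, 7 for each row, row after row: the opening, from -1 (shut) to 1 (fully open), then the shift along the tool's x, y, z in mm, then the turn, a rotation vector about the tool's x, y, z in rad. In form: [jaw, x, y, z, wx, wy, wz, jaw, x, y, z, wx, wy, wz, ...]. A call has 1 to 12 rows; each row shifts and turns the commanded pose from where the row before left it, along the tool's axes as they then stand; what a row does not reach is not made up. A row lasts 1/8 s, in which the tool goes at most 62.5 mm and 10.7 degrees, less where a joint would pass 70% of its speed; a pose out of reach is approached as far as the arm can. A call with a gripper value outside its range is refused whole. The fingers move at their own pace and stop on an object; "force" is the grip in N (left out, the last holds). Time passes only in rows, so rows that do not move let the fingers close. It gives the time, the measured TCP pose, the force and the opening at its end, in the units of the state.
- bot.get_obs(): the state, without advancing time (a new reading comes with each control period).
- bot.read_camera(name): name is "side" or "top"; returns a dict with "pixels" (384x512x3 uint8, blue, green, red), "camera_matrix" (3x3 intrinsics, pixels), "rvec" (rotation vector, rad) and "tvec" (3), from world to camera coordinates, as OpenCV has them. Camera axes: x right, y down, z forward; pixel columns grow to the right and rows downward; lengths in m; the calibration is good to about 2 mm. A picture is of the moment at which its call begins. There is no depth.
- bot.hand_in(): hands the job in, once; it reports no verdict.
The state is a dict: "t": time; "q": joint angles; "joint_vel": joint speeds; "joint_torque": joint torques, N m; "eef_pos": TCP position; "tool_rot": TCP orientation; "contact_force": force on the tool from outside, world axes, zero at the start; "torque": the same for the moment, N m; "gripper_width": opening from 0.0 (shut) to 1.0 (fully open).
Only numpy, scipy, OpenCV 4.12 (cv2) and the standard library are available. Lean on these libraries where they do the work, as an engineer would, in place of code of your own. Each camera call takes 0.05 s, during which the arm holds its last target. There are 200 camera calls.

## Task

Sort the five printed metal test pieces on the bench: lay the two solid discs flat in the round steel dish, side by side; lay the two dog-bone bars flat in the wooden tray, one in each of its two lanes; and put the ring over the pin on the grey base plate, all the way down. Leave the little jar and the small carton that stand among them where they are.

Things in the scene. Friction and masses are not known exactly. Their poses are not given: they have to be found in the camera images.
- disc_a: bare metal printed test disc, solid, 38 mm diameter, 24 mm tall, standing flat on the bench; origin at the centre of its underside, z up. About 70 g. Same as the other disc.
- disc_b: bare metal printed test disc, solid, 38 mm diameter, 24 mm tall, standing flat on the bench; origin at the centre of its underside, z up. About 70 g. Same as the other disc.
- bar_a: bare metal printed tensile test bar (dog-bone seen from above), lying flat, 90 mm long along its x, 24 mm tall; its two square ends are 24 mm wide (along y) and 24 mm long, the waist between them is 12 mm wide and 42 mm long. Origin at the middle of the waist, on the underside, z up. About 80 g; grip it across the waist. Same as the other bar.
- bar_b: bare metal printed tensile test bar (dog-bone seen from above), lying flat, 90 mm long along its x, 24 mm tall; its two square ends are 24 mm wide (along y) and 24 mm long, the waist between them is 12 mm wide and 42 mm long. Origin at the middle of the waist, on the underside, z up. About 80 g; grip it across the waist. Same as the other bar.
- ring: bare metal printed ring, 46 mm outer diameter, round through-hole of 28 mm, 24 mm tall, lying flat; origin on its axis at the underside, z up. About 60 g.
- dish: shallow round steel dish, fixed to the bench: 140 mm outer and 132 mm inner diameter, floor 4 mm thick, rim 10 mm above the bench. Origin at its centre on the bench. Place for the two discs.
- rack: shallow wooden tray, fixed to the bench: 118 mm long along its x, 96 mm wide along its y, outer walls 4 mm thick and 10 mm high, floor 4 mm thick. A 4 mm wide divider, 10 mm high, runs along x through its middle and leaves two lanes, each 110 mm by 42 mm, with centre lines 23 mm either side of the origin along y. Origin at its centre on the bench. Place for the two bars.
- spindle: square grey plastic base plate, fixed to the bench, 110 by 110 mm and 8 mm thick, with an upright steel pin of 10 mm diameter at its centre; the pin's top is 34 mm above the bench. Origin at the centre of the plate on the bench. Place for the ring.
- jar: small closed sample jar with a black cap, 34 mm diameter, 46 mm tall, loose; origin at the centre of its underside. A bystander.
- carton: small closed cardboard carton, 36 by 28 mm, 30 mm tall, loose; origin at the centre of its underside. A bystander.
There are look-alikes about, which are no part of the job. There is more than one size of the rack; the one meant has the size given above.

How it is judged:
At the end, for the whole second after the job is handed in: Discs flat on the dish floor inside its rim (within 50 mm of its centre); bars flat on the tray floor, lengthways, one per lane (14 mm along, 13 mm across); ring flat on the base plate round the pin. Flat: 0.1 rad, 4 mm of resting height. All released and at rest (angle between each of disc_a, disc_b, bar_a, bar_b, ring's own z axis and vertical below 0.1 rad and linear speed of each of disc_a, disc_b, bar_a, bar_b, ring below 0.02 m/s and angular speed of each of disc_a, disc_b, bar_a, bar_b, ring below 0.2 rad/s and z of disc_a in the frame of dish between 0.001 and 0.008 m and horizontal distance between each of disc_a, disc_b and dish below 0.05 m and z of disc_b in the frame of dish between 0.001 and 0.008 m and z of bar_a in the frame of rack between 0.001 and 0.008 m and x of bar_a in the frame of rack between -0.014 and 0.014 m and angle between the x axis of each of bar_a, bar_b and the x axis of rack, either way round below 0.4 rad and z of bar_b in the frame of rack between 0.001 and 0.008 m and x of bar_b in the frame of rack between -0.014 and 0.014 m and ((y of bar_a in the frame of rack between 0.01 and 0.036 m and y of bar_b in the frame of rack between -0.036 and -0.01 m) or (y of bar_a in the frame of rack between -0.036 and -0.01 m and y of bar_b in the frame of rack between 0.01 and 0.036 m)) and z of ring in the frame of spindle between 0.005 and 0.012 m and horizontal distance between ring and spindle below 0.013 m); the robot touches nothing.
It fails at once if the jar is shifted by more than 25 mm or knocked over (distance of jar from where it was at the start of the episode above 0.025 m or angle between jar's own z axis and vertical above 0.5 rad).
It fails at once if the carton is shifted by more than 25 mm or knocked over (distance of carton from where it was at the start of the episode above 0.025 m or angle between carton's own z axis and vertical above 0.5 rad).
It also fails if it takes over 118 s, if anything falls off the work surface, if the arm or the gripper's body presses on something with over 40 N, if the wrist force passes 120 N, or if a joint passes its speed limit or range.

## Working session

There is one attempt and no reset: what is moved stays moved. The work goes in short steps, Python scripts to look and compute and a tool call to move; the robot and the scene stay as the last step left them, time stands still between calls to the robot, and variables do not carry over. Pictures are saved under pics/ and viewed, about 12 in all and at most 16, crops included, and the job is handed in when it is done.

Besides the shell and the picture viewer there is one more tool, called after "Call:" by a JSON object that holds its "name" and its "arguments", one argument or row to a line. drive_tool: Moves the arm, as the interface text tells. Its arguments: {"type":"object","properties":{"series":{"type":"array"},"force":{"type":"number"}},"required":["series"]}

```bash
mkdir -p pics
cat > h.py <<'E'
import numpy as np,cv2
from station import bot
def cam(n):
    c=bot.read_camera(n); R=cv2.Rodrigues(np.array(c['rvec'],float))[0]; return c['pixels'],np.array(c['camera_matrix']),R,np.array(c['tvec'],float).ravel()
def ray(C,u,v,z):
    _,K,R,t=C; d=R.T@np.linalg.inv(K)@np.array([u,v,1.]); o=-R.T@t; return (o+d*(z-o[2])/d[2])
def proj(C,p):
    _,K,R,t=C; q=K@(R@np.array(p,float)+t); return q[:2]/q[2]
E
python3 - <<'E'
from h import *
for n in('top','side'):
    C=cam(n); cv2.imwrite(f'pics/{n}0.png',cv2.resize(C[0],(800,600),interpolation=cv2.INTER_CUBIC)); cv2.imwrite(f'{n}0_raw.png',C[0])
    print(n,-C[2].T@C[3],C[2][2],C[1][0,0]); print([ray(C,u,v,0).round(3).tolist() for u,v in((0,0),(511,0),(0,383),(511,383))])
print(bot.get_obs())
E
```

```text
top [ 0.30112104 -0.00535594  1.29595226] [ 0.12374968  0.01282496 -0.99223059] 473.29752866591815
[[1.004, 0.779, 0.0], [1.042, -0.706, 0.0], [-0.066, 0.674, 0.0], [-0.022, -0.668, 0.0]]
side [ 0.10268272 -0.65735485  0.48249265] [ 0.4244454   0.74560106 -0.51373648] 355.9978423074922
[[-0.722, 18.542, -0.0], [11.026, 5.167, 0.0], [-0.071, -0.214, 0.0], [0.546, -0.579, 0.0]]
{'t': 0.1, 'q': array([ 1.0018895 ,  0.47770441,  0.02233034,  1.55631017, -0.01148933,
        1.10929781, -0.083114  ]), 'joint_vel': array([ 0.00217403, -0.00139104, -0.00051526, -0.00275355, -0.00140578,
        0.00091717,  0.00017931]), 'joint_torque': array([ 4.45871367e-03, -5.97758067e+01,  1.61375351e+00, -2.81953347e+01,
        1.28751813e-02,  4.97459143e-03,  3.84910749e-06]), 'eef_pos': array([ 0.29993955, -0.60416765,  0.25244932]), 'tool_rot': array([-7.59129744e-04,  9.73571508e-01,  2.28381010e-01, -2.38945181e-04]), 'contact_force': array([ 0.95885909,  0.20470774, -1.05595703]), 'torque': array([-0.02539151, -0.01062672,  0.04011849]), 'gripper_width': 1.002778765760092}
```

View pics/top0.png

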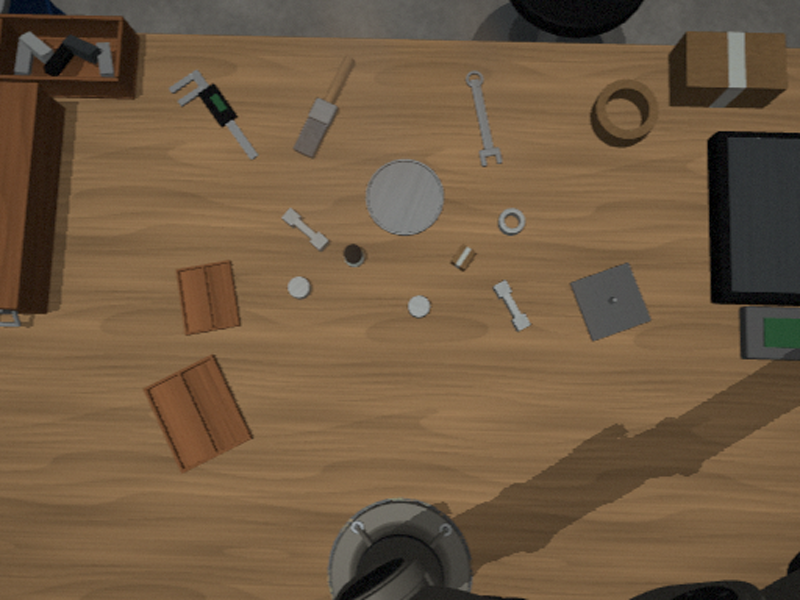

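View pics/side0.png

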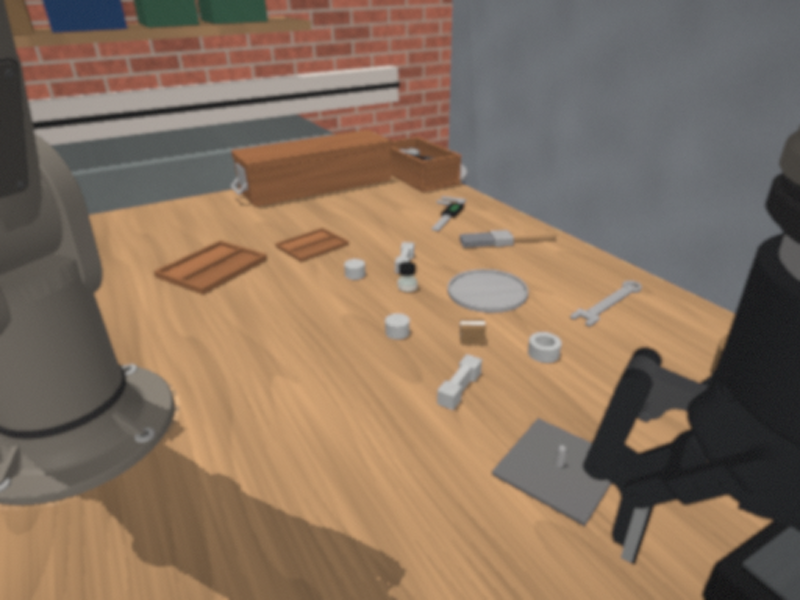

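Top view (800×600 px): discs are at (299,288) and (419,306), bars at (305,229) and (511,306), and the ring at (511,221). The dish is at (405,198), the base plate at (611,301), the jar at (354,255) and the carton at (463,257). Look-alikes:
- **Tray:** the trays at (208,297) and (198,413) could be confused. At about 1.85 mm/px the first is roughly 120×100 mm, which matches, and the second is too big.
- **Ring:** the brown tape roll at (625,110) is not the metal ring at (511,221).

Next I'll measure and check with a crop.

```bash
cat > meas.py <<'E'
from h import *
def blobs(C,lo,hi,amin,amax,box,z,k=0):
    hsv=cv2.cvtColor(C[0],cv2.COLOR_BGR2HSV); m=cv2.inRange(hsv,lo,hi); 
    b=np.zeros_like(m); b[box[1]:box[3],box[0]:box[2]]=255; m&=b
    if k: m=cv2.morphologyEx(m,cv2.MORPH_CLOSE,np.ones((k,k)))
    out=[]
    for c in cv2.findContours(m,cv2.RETR_EXTERNAL,cv2.CHAIN_APPROX_NONE)[0]:
        if not amin<cv2.contourArea(c)<amax: continue
        P=np.array([ray(C,u,v,z)[:2] for u,v in c[:,0]]).astype(np.float32)
        (cx,cy),(w,h),a=cv2.minAreaRect(P); bp=cv2.boxPoints(((cx,cy),(w,h),a)); e=[bp[1]-bp[0],bp[2]-bp[1]]; L=max(e,key=np.linalg.norm)
        yaw=np.arctan2(L[1],L[0]); yaw=(yaw+np.pi/2)%np.pi-np.pi/2
        print('px',c[:,0].mean(0).round(1),'xy',round(cx,4),round(cy,4),'size',round(w*1e3),round(h*1e3),'yaw',round(float(yaw),3),'V',int(hsv[c[:,0,1],c[:,0,0],2].mean()))
    return m
E
python3 - <<'E'
from meas import *
C=cam('top'); hsv=cv2.cvtColor(C[0],cv2.COLOR_BGR2HSV)
for n,(u,v) in dict(disc=(299,288),bar=(292,216),dish=(405,198),plate=(590,290),rack=(195,290),wood=(300,400),pin=(613,300),ring=(501,221)).items(): print(n,hsv[int(v*.64),int(u*.64)])
print('metal');m=blobs(C,(0,0,125),(179,60,255),40,1500,(150,100,400,230),.024)
print('dish');blobs(C,(0,0,70),(179,60,255),1500,5000,(150,90,340,160),.010,3)
print('plate');blobs(C,(0,0,40),(179,60,255),800,5000,(350,150,440,230),.008,5)
print('rack');blobs(C,(0,130,40),(12,255,255),500,9000,(80,150,200,310),.010,5)
a=cv2.resize(C[0][95:235,95:425],(800,340),interpolation=cv2.INTER_CUBIC)
cv2.imwrite('pics/crop1.png',a)
E
```

```text
disc [ 40   5 153]
bar [ 25  11 141]
dish [150   2 127]
plate [45  6 84]
rack [ 13 145 123]
wood [ 15 116 136]
pin [75  6 92]
ring [ 75   4 138]
metal
px [267.6 195.3] xy 0.4496 -0.0177 size 35 35 yaw 0.029 V 143
px [327.5 194.7] xy 0.4558 -0.1794 size 89 24 yaw 0.531 V 143
px [190.5 183.4] xy 0.4777 0.1924 size 33 36 yaw -1.541 V 143
px [327.4 140.5] xy 0.6062 -0.1765 size 42 44 yaw -1.543 V 137
px [194.6 145.7] xy 0.5813 0.1865 size 88 23 yaw 0.897 V 137
px [257.8 123.8] xy 0.6392 0.0109 size 126 126 yaw -0.764 V 126
dish
px [258.7 125.7] xy 0.6458 0.0128 size 137 137 yaw 0.028 V 116
plate
px [390.3 192.7] xy 0.4694 -0.353 size 109 110 yaw -1.202 V 83
rack
px [126.  264.8] xy 0.2551 0.3578 size 160 132 yaw 0.493 V 104
px [132.9 190.4] xy 0.456 0.352 size 117 94 yaw 0.218 V 100
```

View pics/crop1.png

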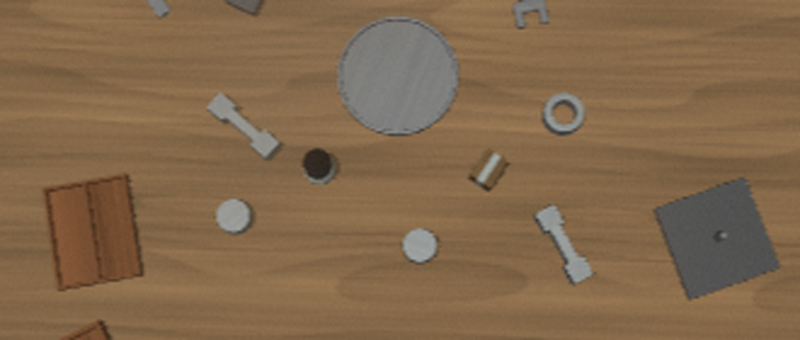

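Tray (208,297) measures 117×94 mm, so it is the right one; the other is 160×132. The crop also confirms the discs, bars and ring. I'll start with the nearest bar.

```bash
cat > plan.py <<'E'
# chain of x,y,z,psi targets -> tool-frame shift (mm, at the heading before the turn) and turn wz
import sys; from h import *
from scipy.spatial.transform import Rotation as Ro
o=bot.get_obs(); w,x,y,z=o['tool_rot']; R=Ro.from_quat([x,y,z,w]).as_matrix(); p=o['eef_pos']; psi=np.arctan2(R[1,0],R[0,0])
print('t',round(o['t'],2),'p',p.round(4),'psi',round(psi,3),'tilt',R[:2,2].round(3),'q',np.round(o['q'],2),'g',round(o['gripper_width'],3),'F',np.round(o['contact_force'],1))
for a in sys.argv[1:]:
    v=a.split(','); T=np.array([float(s) if s else p[i] for i,s in enumerate(v[:3])]); n=float(v[3]) if len(v)>3 else psi
    d=T-p; c,s=np.cos(psi),np.sin(psi)
    print(a,'-> x %.1f y %.1f z %.1f  wz %.3f'%(1e3*(c*d[0]+s*d[1]),1e3*(s*d[0]-c*d[1]),-1e3*d[2],psi-n)); p=T; psi=n
E
python3 plan.py .456,-.179,.15 .456,-.179,.15,.531 .456,-.179,.036
```

```text
t 0.15 p [ 0.3    -0.6042  0.2526] psi 0.461 tilt [-0.001  0.001] q [ 1.    0.48  0.02  1.56 -0.01  1.11 -0.08] g 1.001 F [-0.2 -0.2 -0.1]
.456,-.179,.15 -> x 328.9 y -311.5 z 102.6  wz 0.000
.456,-.179,.15,.531 -> x 0.0 y 0.0 z -0.0  wz -0.070
.456,-.179,.036 -> x 0.0 y 0.0 z 114.0  wz 0.000
```

Call:
{"name": "drive_tool", "arguments": {
  "series": [0.2,33,-31,10,0,0,0,0.2,33,-31,10,0,0,0,0.2,33,-31,10,0,0,0,0.2,33,-31,10,0,0,0,0.2,33,-31,10,0,0,0,0.2,33,-31,10,0,0,0,0.2,33,-31,10,0,0,0,0.2,33,-31,10,0,0,0,0.2,33,-31,10,0,0,0,0.2,33,-32,12,0,0,0,0.2,0,0,0,0,0,-0.07,0.2,0,0,0,0,0,0],
  "force": 40
}}

```text
t: 1.65
eef_pos: [0.4574, -0.1789, 0.1511]
tool_rot: [-0.0, 0.965, 0.263, -0.0]
contact_force: [0.4, 0.8, -0.5]
gripper_width: 0.602
```

```bash
python3 plan.py .456,-.179,.15,.531 .456,-.179,.06 .456,-.179,.034
python3 - <<'E'
from h import *
C=cam('side'); p=bot.get_obs()['eef_pos']
u,v=proj(C,p); print(u,v,[proj(C,p-[0,0,d]).round(1) for d in (.009,.022,.035)])
u,v=int(u),int(v); print(u,v)
y0,x0=max(v-75,0),max(u-100,0); cv2.imwrite('pics/s1.png',cv2.resize(C[0][y0:y0+150,x0:x0+200],(800,600),interpolation=cv2.INTER_CUBIC)); print(x0,y0)
E
```

```text
t 1.65 p [ 0.4574 -0.1789  0.1511] psi 0.531 tilt [-0.001  0.   ] q [ 0.39  0.32 -0.17  2.07  0.08  0.76 -0.87] g 0.602 F [ 0.4  0.8 -0.5]
.456,-.179,.15,.531 -> x -1.3 y -0.6 z 1.1  wz 0.000
.456,-.179,.06 -> x 0.0 y 0.0 z 90.0  wz 0.000
.456,-.179,.034 -> x 0.0 y 0.0 z 26.0  wz 0.000
296.40950228801387 184.58222683153298 [array([296.2, 188.7]), array([295.9, 194.5]), array([295.7, 200.2])]
296 184
196 109
```

View pics/s1.png

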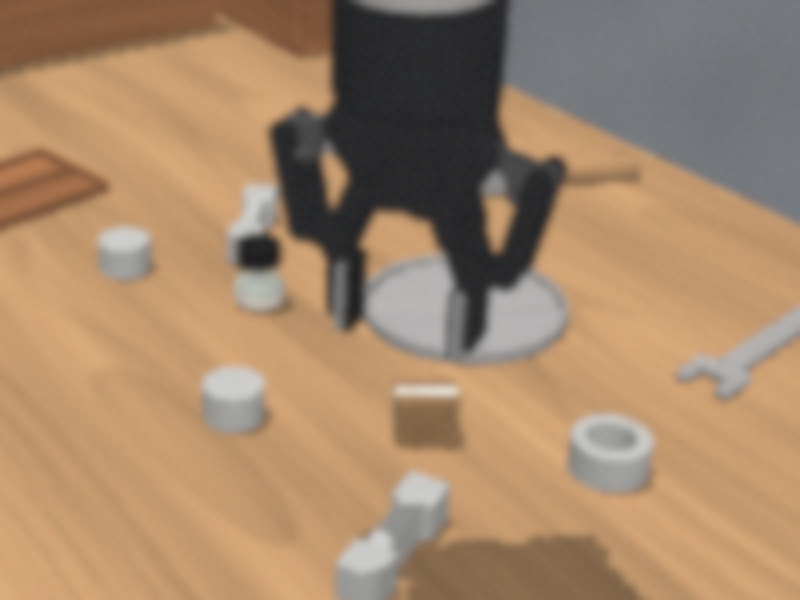

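The fingers (crop (345,320) and (465,345)) straddle the aim line, with the tips about 22 mm below TCP. The bar below is clear of its neighbours, so I'll descend and grip.

Call:
{"name": "drive_tool", "arguments": {
  "series": [0.2,-1,-1,40,0,0,0,0.2,0,0,40,0,0,0,0.2,0,0,24,0,0,0,0.2,0,0,10,0,0,0,0.2,0,0,0,0,0,0,-1,0,0,0,0,0,0,-1,0,0,0,0,0,0,-1,0,0,0,0,0,0,-1,0,0,0,0,0,0,-1,0,0,0,0,0,0],
  "force": 40
}}

```text
t: 2.95
eef_pos: [0.4568, -0.1792, 0.0383]
tool_rot: [0.001, 0.965, 0.262, 0.001]
contact_force: [-1.6, -0.2, 5.9]
gripper_width: 0.126
```

```bash
python3 plan.py .456,-.179,.10 .456,-.179,.14,.218
python3 - <<'E'
from h import *
C=cam('side'); p=bot.get_obs()['eef_pos']
u,v=proj(C,p); u,v=int(u),int(v)
y0,x0=max(v-60,0),max(u-60,0); cv2.imwrite('pics/s2.png',cv2.resize(C[0][y0:y0+105,x0:x0+140],(800,600),interpolation=cv2.INTER_CUBIC)); print(x0,y0)
E
```

```text
t 2.95 p [ 0.4568 -0.1792  0.0383] psi 0.531 tilt [ 0.002 -0.001] q [ 0.36  0.51 -0.14  2.14  0.14  0.5  -0.93] g 0.126 F [-1.6 -0.2  5.9]
.456,-.179,.10 -> x -0.5 y -0.6 z -61.7  wz 0.000
.456,-.179,.14,.218 -> x 0.0 y 0.0 z -40.0  wz 0.313
233 172
```

View pics/s2.png

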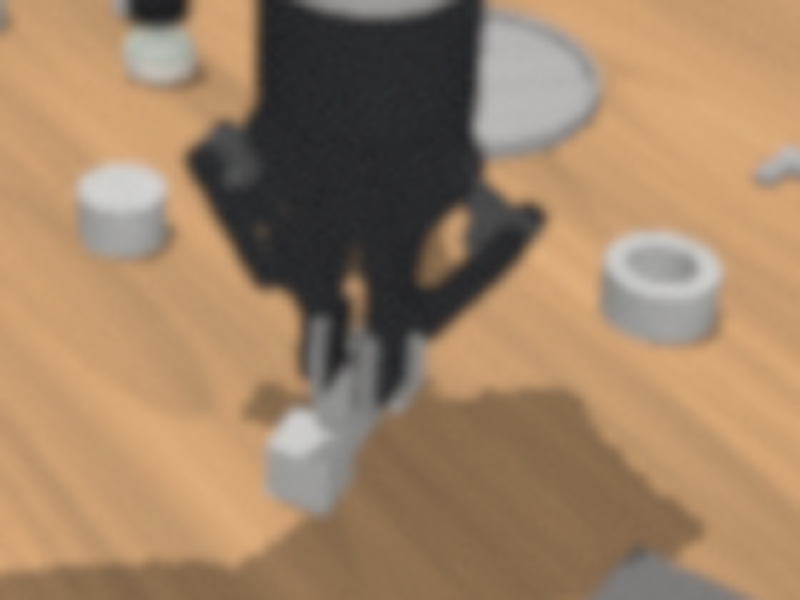

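The bar is held across the waist (width 10.7 mm). Lifting and turning towards the tray.

Call:
{"name": "drive_tool", "arguments": {
  "series": [-1,0,0,-20,0,0,0,-1,0,0,-40,0,0,0.1,-1,0,0,-35,0,0,0.1,-1,0,0,-5,0,0,0.113,-1,0,0,0,0,0,0]
}}

```text
t: 3.62
eef_pos: [0.4565, -0.179, 0.1383]
tool_rot: [0.0, 0.994, 0.109, 0.001]
contact_force: [0.2, -1.2, -0.9]
gripper_width: 0.121
```

```bash
python3 plan.py .451,.3745,.138,.218 .451,.3745,.060 .451,.3745,.043
```

```text
t 3.62 p [ 0.4565 -0.179   0.1383] psi 0.219 tilt [ 0.002 -0.001] q [ 0.32  0.33 -0.09  2.09  0.05  0.72 -1.15] g 0.121 F [ 0.2 -1.2 -0.9]
.451,.3745,.138,.218 -> x 114.8 y -541.5 z 0.3  wz 0.001
.451,.3745,.060 -> x 0.0 y 0.0 z 78.0  wz 0.000
.451,.3745,.043 -> x 0.0 y 0.0 z 17.0  wz 0.000
```

Call:
{"name": "drive_tool", "arguments": {
  "series": [-1,10,-45,0,0,0,0,-1,10,-50,0,0,0,0,-1,10,-50,0,0,0,0,-1,10,-50,0,0,0,0,-1,10,-50,0,0,0,0,-1,10,-50,0,0,0,0,-1,10,-50,0,0,0,0,-1,10,-50,0,0,0,0,-1,10,-50,0,0,0,0,-1,10,-50,0,0,0,0,-1,15,-46,0,0,0,0,-1,0,0,0,0,0,0]
}}

```text
t: 5.12
eef_pos: [0.4499, 0.3787, 0.1367]
tool_rot: [-0.001, 0.994, 0.113, -0.0]
contact_force: [0.2, -0.2, -0.4]
gripper_width: 0.121
```

```bash
python3 plan.py .451,.3745,.138,.218 .451,.3745,.060 .451,.3745,.043
python3 - <<'E'
from h import *
C=cam('top'); a=C[0][150:240,90:210]; cv2.imwrite('pics/t2.png',cv2.resize(a,(800,600),interpolation=cv2.INTER_CUBIC))
E
```

```text
t 5.12 p [0.4499 0.3787 0.1367] psi 0.226 tilt [-0.001  0.003] q [-0.6   0.48 -0.26  1.86  0.16  0.82 -2.29] g 0.121 F [ 0.2 -0.2 -0.4]
.451,.3745,.138,.218 -> x 0.1 y 4.4 z -1.3  wz 0.008
.451,.3745,.060 -> x 0.0 y 0.0 z 78.0  wz 0.000
.451,.3745,.043 -> x 0.0 y 0.0 z 17.0  wz 0.000
```

Call:
{"name": "drive_tool", "arguments": {
  "series": [-1,0,0,0,0,0,0,-1,0,3,35,0,0,0,-1,0,0,35,0,0,0,-1,0,0,0,0,0,0,-1,0,0,0,0,0,0]
}}

```text
t: 5.8
eef_pos: [0.4528, 0.3708, 0.0683]
tool_rot: [-0.0, 0.994, 0.108, 0.0]
contact_force: [-0.6, 1.1, 0.2]
gripper_width: 0.122
```

```bash
python3 plan.py .451,.3745,.043,.218
```

```text
t 5.8 p [0.4528 0.3708 0.0683] psi 0.217 tilt [0.001 0.   ] q [-0.61  0.58 -0.23  1.9   0.2   0.69 -2.32] g 0.122 F [-0.6  1.1  0.2]
.451,.3745,.043,.218 -> x -1.0 y -4.0 z 25.3  wz -0.001
```

Call:
{"name": "drive_tool", "arguments": {
  "series": [-1,-1,-4,12,0,0,0,-1,0,0,12,0,0,0,-1,0,0,2,0,0,0,-1,0,0,0,0,0,0,-0.3,0,0,0,0,0,0,-0.3,0,0,0,0,0,0,-0.3,0,0,0,0,0,0,-0.1,0,0,-40,0,0,0,0.2,0,0,-50,0,0,0,0.2,0,0,0,0,0,0]
}}

```text
t: 7.05
eef_pos: [0.4523, 0.3768, 0.1352]
tool_rot: [-0.002, 0.994, 0.108, 0.003]
contact_force: [-0.7, 0.5, -0.2]
gripper_width: 0.598
```

```bash
python3 plan.py .581,.1865,.13 .581,.1865,.13,.897 .581,.1865,.038
```

```text
t 7.05 p [0.4523 0.3768 0.1352] psi 0.217 tilt [0.006 0.005] q [-0.6   0.48 -0.26  1.86  0.17  0.81 -2.3 ] g 0.598 F [-0.7  0.5 -0.2]
.581,.1865,.13 -> x 84.6 y 213.6 z 5.2  wz 0.000
.581,.1865,.13,.897 -> x 0.0 y 0.0 z -0.0  wz -0.680
.581,.1865,.038 -> x 0.0 y 0.0 z 92.0  wz 0.000
```

Call:
{"name": "drive_tool", "arguments": {
  "series": [0.2,16,42,1,0,0,0,0.2,17,43,1,0,0,0,0.2,17,43,1,0,0,0,0.2,17,43,1,0,0,0,0.2,17,43,1,0,0,-0.13,0.2,0,0,0,0,0,-0.14,0.2,0,0,0,0,0,-0.14,0.2,0,0,0,0,0,-0.14,0.2,0,0,0,0,0,-0.13,0.2,0,0,0,0,0,0,0.2,0,0,0,0,0,0]
}}

```text
t: 8.43
eef_pos: [0.5783, 0.1839, 0.1257]
tool_rot: [-0.0, 0.901, 0.433, -0.0]
contact_force: [0.2, 1.0, 0.4]
gripper_width: 0.599
```

```bash
python3 plan.py .581,.1865,.13,.897 .581,.1865,.038
python3 - <<'E'
from h import *
C=cam('top'); a=C[0][150:240,90:210]; cv2.imwrite('pics/t3.png',cv2.resize(a,(800,600),interpolation=cv2.INTER_CUBIC))
E
```

```text
t 8.43 p [0.5783 0.1839 0.1257] psi 0.895 tilt [-0.001 -0.   ] q [-0.12  0.54 -0.38  1.81  0.26  0.84 -1.31] g 0.599 F [0.2 1.  0.4]
.581,.1865,.13,.897 -> x 3.7 y 0.5 z -4.3  wz -0.002
.581,.1865,.038 -> x 0.0 y 0.0 z 92.0  wz 0.000
```

View pics/t3.png

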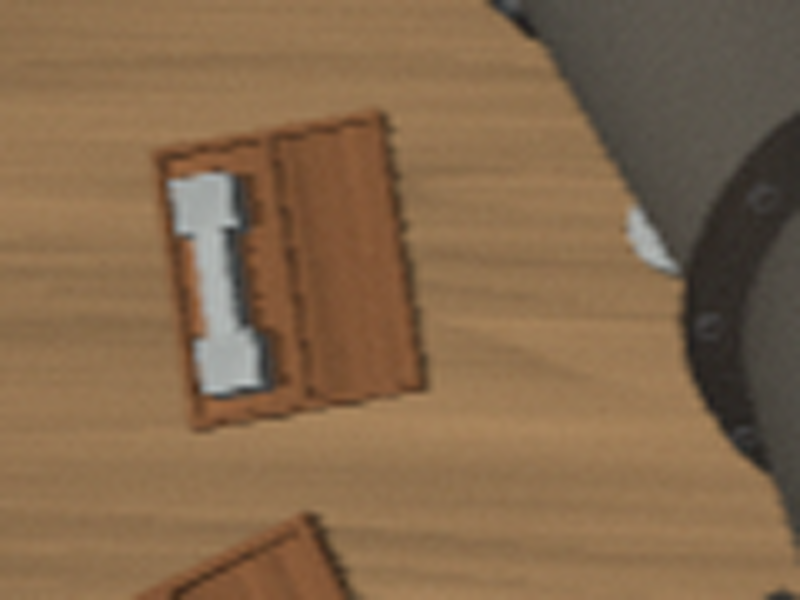

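The first bar lies flat lengthways in the left lane, at (218,285) in the crop, and the arm only covers areas to the right. Gripping the second bar now.

Call:
{"name": "drive_tool", "arguments": {
  "series": [0.2,4,0,40,0,0,0,0.2,0,0,36,0,0,0,0.2,0,0,10,0,0,0,0.2,0,0,1,0,0,0,0.2,0,0,0,0,0,0,-1,0,0,0,0,0,0,-1,0,0,0,0,0,0,-1,0,0,0,0,0,0,-1,0,0,0,0,0,0,-1,0,0,0,0,0,0]
}}

```text
t: 9.72
eef_pos: [0.5816, 0.1873, 0.0401]
tool_rot: [0.0, 0.901, 0.434, 0.001]
contact_force: [-0.5, -0.9, 6.3]
gripper_width: 0.122
```

```bash
python3 plan.py
```

```text
t 9.72 p [0.5816 0.1873 0.0401] psi 0.898 tilt [0.001 0.   ] q [-0.16  0.66 -0.34  1.84  0.32  0.69 -1.36] g 0.122 F [-0.5 -0.9  6.3]
```

Call:
{"name": "drive_tool", "arguments": {
  "series": [-1,0,0,-20,0,0,0,-1,0,0,-40,0,0,0.13,-1,0,0,-38,0,0,0.14,-1,0,0,0,0,0,0.14,-1,0,0,0,0,0,0.14,-1,0,0,0,0,0,0.13,-1,0,0,0,0,0,0,-1,0,0,0,0,0,0]
}}

```text
t: 10.72
eef_pos: [0.581, 0.1873, 0.1377]
tool_rot: [-0.0, 0.994, 0.11, 0.0]
contact_force: [0.3, 0.8, -1.1]
gripper_width: 0.121
```

```bash
python3 plan.py .462,.3305,.134,.218 .462,.3305,.066 .462,.3305,.0445
```

```text
t 10.72 p [0.581  0.1873 0.1377] psi 0.22 tilt [0. 0.] q [-0.25  0.51 -0.22  1.8   0.14  0.84 -1.89] g 0.121 F [ 0.3  0.8 -1.1]
.462,.3305,.134,.218 -> x -84.8 y -165.7 z 3.7  wz 0.002
.462,.3305,.066 -> x 0.0 y 0.0 z 68.0  wz 0.000
.462,.3305,.0445 -> x 0.0 y 0.0 z 21.5  wz 0.000
```

Call:
{"name": "drive_tool", "arguments": {
  "series": [-1,-20,-40,0,0,0,0,-1,-22,-42,1,0,0,0,-1,-22,-42,1,0,0,0,-1,-21,-42,2,0,0,0,-1,0,0,0,0,0,0,-1,0,0,35,0,0,0,-1,0,0,33,0,0,0,-1,0,0,0,0,0,0,-1,0,0,0,0,0,0]
}}

```text
t: 11.85
eef_pos: [0.4631, 0.331, 0.0663]
tool_rot: [-0.0, 0.994, 0.109, 0.001]
contact_force: [0.5, 0.9, -0.3]
gripper_width: 0.118
```

```bash
python3 plan.py .462,.3305,.0445,.218
```

```text
t 11.85 p [0.4631 0.331  0.0663] psi 0.218 tilt [0.001 0.001] q [-0.55  0.56 -0.23  1.94  0.2   0.67 -2.26] g 0.118 F [ 0.5  0.9 -0.3]
.462,.3305,.0445,.218 -> x -1.2 y 0.2 z 21.8  wz -0.000
```

Call:
{"name": "drive_tool", "arguments": {
  "series": [-1,-1,0,12,0,0,0,-1,0,0,9,0,0,0,-1,0,0,1,0,0,0,-1,0,0,0,0,0,0,-0.3,0,0,0,0,0,0,-0.3,0,0,0,0,0,0,-0.3,0,0,0,0,0,0,-0.2,0,0,-40,0,0,0,0.5,0,0,-40,0,0,0,0.5,0,0,0,0,0,-0.15,0.5,0,0,0,0,0,-0.15,0.5,0,0,0,0,0,-0.15]
}}

```text
t: 13.35
eef_pos: [0.4612, 0.3306, 0.1234]
tool_rot: [0.0, 0.944, 0.33, 0.0]
contact_force: [-0.1, 0.2, -0.4]
gripper_width: 0.751
```

Call:
{"name": "drive_tool", "arguments": {
  "series": [0.5,0,0,0,0,0,-0.15,0.5,0,0,0,0,0,-0.15,0.5,0,0,0,0,0,-0.15,0.5,0,0,0,0,0,-0.15,0.5,0,0,0,0,0,-0.15,0.5,0,0,0,0,0,-0.15,0.5,0,0,0,0,0,0,0.5,0,0,0,0,0,0]
}}

```text
t: 14.35
eef_pos: [0.4612, 0.3306, 0.1232]
tool_rot: [-0.0, 0.709, 0.705, -0.0]
contact_force: [-0.2, 0.6, -1.0]
gripper_width: 0.752
```

```bash
python3 plan.py .478,.192,.12,1.57 .478,.192,.034
```

```text
t 14.35 p [0.4612 0.3306 0.1232] psi 1.565 tilt [-0. -0.] q [-0.29  0.53 -0.58  1.9   0.38  0.83 -1.07] g 0.752 F [-0.2  0.6 -1. ]
.478,.192,.12,1.57 -> x -138.5 y 17.6 z 3.2  wz -0.005
.478,.192,.034 -> x 0.0 y 0.0 z 86.0  wz 0.000
```

Call:
{"name": "drive_tool", "arguments": {
  "series": [0.5,-42,5,1,0,0,0,0.5,-48,6,1,0,0,0,0.5,-48,6,1,0,0,0,0.5,0,0,0,0,0,0,0.5,0,0,0,0,0,0]
}}

```text
t: 14.98
eef_pos: [0.4779, 0.1933, 0.1206]
tool_rot: [-0.0, 0.709, 0.706, 0.0]
contact_force: [0.0, 0.4, -0.2]
gripper_width: 0.75
```

```bash
python3 plan.py .478,.192,.12,1.57 .478,.192,.034
python3 - <<'E'
from h import *
C=cam('top'); a=C[0][140:245,90:230]; cv2.imwrite('pics/t4.png',cv2.resize(a,(800,600),interpolation=cv2.INTER_CUBIC))
E
```

```text
t 14.97 p [0.4779 0.1933 0.1206] psi 1.567 tilt [0.001 0.001] q [-0.04  0.45 -0.58  2.02  0.35  0.76 -0.83] g 0.75 F [ 0.   0.4 -0.2]
.478,.192,.12,1.57 -> x -1.3 y 0.1 z 0.6  wz -0.003
.478,.192,.034 -> x 0.0 y 0.0 z 86.0  wz 0.000
```

View pics/t4.png

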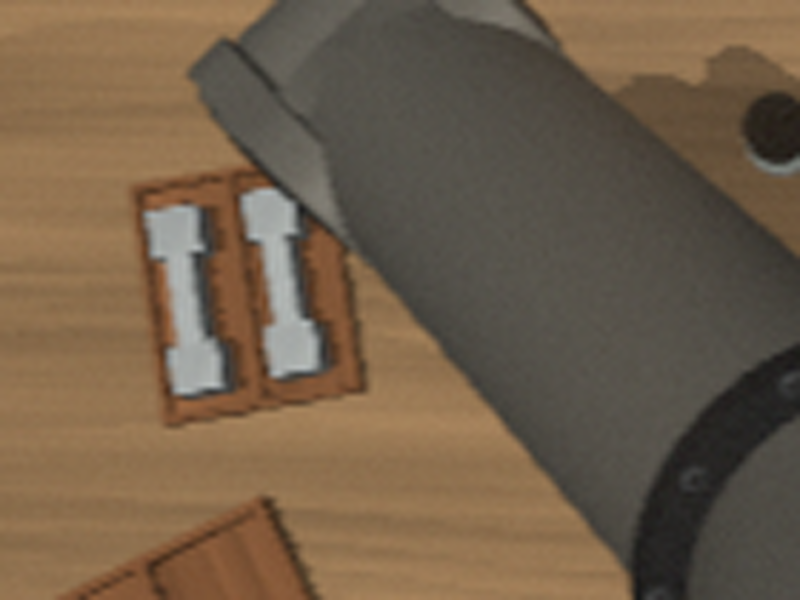

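Both bars lie in their lanes, at (187,300) and (283,283) in the crop, and the jar still stands at (775,125). Next, grip the first disc.

Call:
{"name": "drive_tool", "arguments": {
  "series": [0.5,-1,0,40,0,0,0,0.5,0,0,36,0,0,0,0.5,0,0,10,0,0,0,0.5,0,0,0,0,0,0,-1,0,0,0,0,0,0,-1,0,0,0,0,0,0,-1,0,0,0,0,0,0,-1,0,0,0,0,0,0,-1,0,0,0,0,0,0]
}}

```text
t: 16.15
eef_pos: [0.4787, 0.1923, 0.0359]
tool_rot: [0.001, 0.708, 0.706, 0.001]
contact_force: [-0.4, 0.0, 5.0]
gripper_width: 0.422
```

```bash
python3 plan.py .478,.192,.13 .643,.039,.13 .643,.039,.0395
```

```text
t 16.15 p [0.4787 0.1923 0.0359] psi 1.568 tilt [0.003 0.001] q [-0.11  0.59 -0.49  2.06  0.48  0.6  -0.93] g 0.422 F [-0.4  0.   5. ]
.478,.192,.13 -> x -0.3 y -0.7 z -94.1  wz 0.000
.643,.039,.13 -> x -152.5 y 165.5 z -0.0  wz 0.000
.643,.039,.0395 -> x 0.0 y 0.0 z 90.5  wz 0.000
```

Call:
{"name": "drive_tool", "arguments": {
  "series": [-1,0,0,-30,0,0,0,-1,0,0,-50,0,0,0,-1,0,0,-14,0,0,0,-1,-38,41,0,0,0,0,-1,-38,41,0,0,0,0,-1,-38,42,0,0,0,0,-1,-38,42,0,0,0,0,-1,0,0,0,0,0,0,-1,0,0,35,0,0,0,-1,0,0,30,0,0,0,-1,0,0,0,0,0,0,-1,0,0,0,0,0,0]
}}

```text
t: 17.65
eef_pos: [0.6437, 0.0398, 0.0644]
tool_rot: [0.0, 0.708, 0.706, 0.001]
contact_force: [0.8, 0.4, -0.4]
gripper_width: 0.418
```

```bash
python3 plan.py .645,.039,.0405,1.57
```

```text
t 17.65 p [0.6437 0.0398 0.0644] psi 1.568 tilt [0.001 0.   ] q [ 0.19  0.69 -0.48  1.74  0.42  0.81 -0.5 ] g 0.418 F [ 0.8  0.4 -0.4]
.645,.039,.0405,1.57 -> x -0.8 y 1.3 z 23.9  wz -0.002
```

Call:
{"name": "drive_tool", "arguments": {
  "series": [-1,0,0,14,0,0,0,-1,0,0,8,0,0,0,-1,0,0,2,0,0,0,-1,0,0,0,0,0,0,0.3,0,0,0,0,0,0,0.3,0,0,0,0,0,0,0.3,0,0,0,0,0,0,0.3,0,0,-40,0,0,0,0.5,0,0,-40,0,0,0,0.5,-16,-48,0,0,0,0,0.5,-16,-48,0,0,0,0,0.5,-16,-48,0,0,0,0]
}}

```text
t: 19.15
eef_pos: [0.4978, -0.0089, 0.1193]
tool_rot: [0.0, 0.708, 0.706, 0.0]
contact_force: [-0.0, 1.0, 0.9]
gripper_width: 0.75
```

Call:
{"name": "drive_tool", "arguments": {
  "series": [0.5,-10,-48,0,0,0,0,0.5,0,0,0,0,0,0,0.5,0,0,0,0,0,0]
}}

```text
t: 19.52
eef_pos: [0.4522, -0.0182, 0.1198]
tool_rot: [0.001, 0.708, 0.706, 0.001]
contact_force: [-0.1, -0.1, 0.6]
gripper_width: 0.749
```

```bash
python3 plan.py .450,-.018,.12,1.57 .450,-.018,.034
```

```text
t 19.52 p [ 0.4522 -0.0182  0.1198] psi 1.568 tilt [0.002 0.   ] q [ 0.4   0.37 -0.58  2.16  0.31  0.7  -0.4 ] g 0.749 F [-0.1 -0.1  0.6]
.450,-.018,.12,1.57 -> x 0.2 y -2.2 z -0.2  wz -0.002
.450,-.018,.034 -> x 0.0 y 0.0 z 86.0  wz 0.000
```

Call:
{"name": "drive_tool", "arguments": {
  "series": [0.5,0,-2,40,0,0,0,0.5,0,0,36,0,0,0,0.5,0,0,9,0,0,0,0.5,0,0,0,0,0,0,-1,0,0,0,0,0,0,-1,0,0,0,0,0,0,-1,0,0,0,0,0,0,-1,0,0,0,0,0,0,-1,0,0,0,0,0,0]
}}

```text
t: 20.65
eef_pos: [0.4503, -0.0182, 0.0357]
tool_rot: [0.001, 0.708, 0.706, 0.001]
contact_force: [-1.5, 0.0, 4.7]
gripper_width: 0.424
```

```bash
python3 plan.py .645,-.015,
python3 - <<'E'
from h import *
C=cam('side'); u,v=map(int,proj(C,(.55,0,.03))); a=C[0][v-60:v+60,u-80:u+80]; cv2.imwrite('pics/s5.png',cv2.resize(a,(800,600),interpolation=cv2.INTER_CUBIC))
E
```

```text
t 20.65 p [ 0.4503 -0.0182  0.0357] psi 1.568 tilt [ 0.003 -0.   ] q [ 0.3   0.51 -0.47  2.21  0.47  0.51 -0.54] g 0.424 F [-1.5  0.   4.7]
.645,-.015, -> x 3.8 y 194.7 z -0.0  wz 0.000
```

View pics/s5.png

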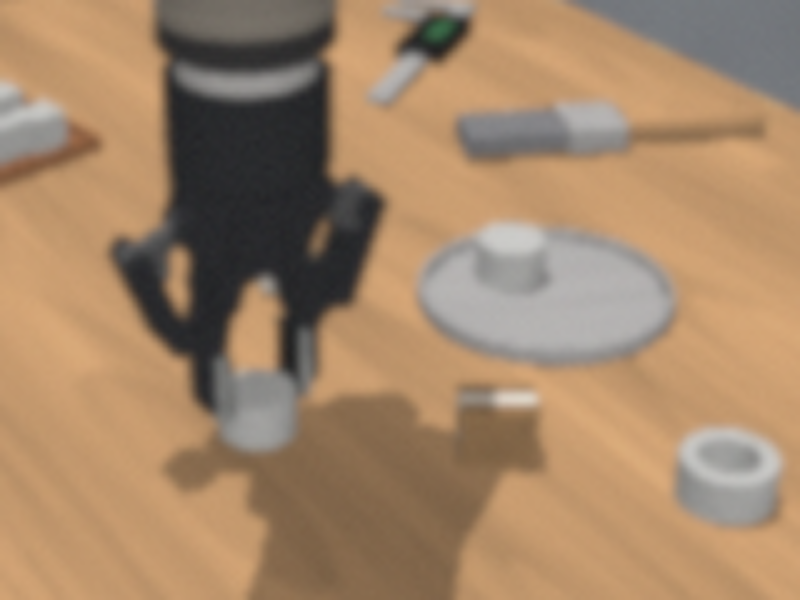

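The first disc is flat in the dish at (511,258), and the second is gripped at (258,410). Moving it next to the first.

Call:
{"name": "drive_tool", "arguments": {
  "series": [-1,0,0,-30,0,0,0,-1,0,0,-50,0,0,0,-1,0,0,-14,0,0,0,-1,1,48,0,0,0,0,-1,1,49,0,0,0,0,-1,1,49,0,0,0,0,-1,1,49,0,0,0,0,-1,0,0,0,0,0,0,-1,0,0,35,0,0,0,-1,0,0,30,0,0,0,-1,0,0,0,0,0,0,-1,0,0,0,0,0,0]
}}

```text
t: 22.2
eef_pos: [0.6442, -0.0148, 0.0644]
tool_rot: [0.0, 0.708, 0.706, 0.0]
contact_force: [0.2, 0.2, -0.9]
gripper_width: 0.422
```

```bash
python3 plan.py .645,-.015,.0405,1.57
```

```text
t 22.2 p [ 0.6442 -0.0148  0.0644] psi 1.568 tilt [ 0.001 -0.   ] q [ 0.28  0.7  -0.49  1.74  0.43  0.82 -0.42] g 0.422 F [ 0.2  0.2 -0.9]
.645,-.015,.0405,1.57 -> x -0.2 y 0.8 z 23.9  wz -0.002
```

Call:
{"name": "drive_tool", "arguments": {
  "series": [-1,0,0,14,0,0,0,-1,0,0,8,0,0,0,-1,0,0,2,0,0,0,-1,0,0,0,0,0,0,0.3,0,0,0,0,0,0,0.3,0,0,0,0,0,0,0.3,0,0,0,0,0,0,0.3,0,0,-40,0,0,0,0.7,0,0,-40,0,0,0,0.7,-50,-12,0,0,0,0,0.7,-55,-13,0,0,0,0,0.7,-56,-14,0,0,0,0]
}}

```text
t: 23.7
eef_pos: [0.6044, -0.1772, 0.1195]
tool_rot: [0.0, 0.708, 0.706, 0.0]
contact_force: [0.8, -0.5, -0.4]
gripper_width: 0.851
```

Call:
{"name": "drive_tool", "arguments": {
  "series": [0.7,0,0,0,0,0,0,0.7,0,0,0,0,0,0]
}}

```text
t: 23.95
eef_pos: [0.6048, -0.1754, 0.1193]
tool_rot: [-0.0, 0.708, 0.706, 0.0]
contact_force: [0.4, 0.3, 0.0]
gripper_width: 0.848
```

```bash
python3 plan.py .606,-.1765,.12,1.57 .606,-.1765,.034
```

```text
t 23.95 p [ 0.6048 -0.1754  0.1193] psi 1.567 tilt [0.    0.001] q [ 0.56  0.61 -0.52  1.75  0.37  0.89 -0.13] g 0.848 F [0.4 0.3 0. ]
.606,-.1765,.12,1.57 -> x -1.1 y 1.2 z -0.7  wz -0.003
.606,-.1765,.034 -> x 0.0 y 0.0 z 86.0  wz 0.000
```

Call:
{"name": "drive_tool", "arguments": {
  "series": [0.7,-1,1,40,0,0,0,0.7,0,0,36,0,0,0,0.7,0,0,9,0,0,0,0.7,0,0,0,0,0,0,-1,0,0,0,0,0,0,-1,0,0,0,0,0,0,-1,0,0,0,0,0,0,-1,0,0,0,0,0,0,-1,0,0,0,0,0,0,-1,0,0,-40,0,0,0,-1,0,0,-50,0,0,0,-1,0,0,0,0,0,0]
}}

```text
t: 25.45
eef_pos: [0.609, -0.1771, 0.1298]
tool_rot: [0.004, 0.708, 0.706, 0.002]
contact_force: [-0.5, 1.0, -0.7]
gripper_width: 0.514
```

```bash
python3 plan.py .4695,-.353,,1.57
python3 - <<'E'
from meas import *
C=cam('top')
m=cv2.inRange(cv2.cvtColor(C[0],cv2.COLOR_BGR2HSV),(0,0,110),(179,60,255))
b=C[0][182:200,382:402]; g=cv2.cvtColor(b,cv2.COLOR_BGR2GRAY); print(g[::1,::1])
a=np.hstack([C[0][90:240,100:420]]); cv2.imwrite('pics/t6.png',cv2.resize(a,(800,375),interpolation=cv2.INTER_CUBIC))
E
```

```text
t 25.45 p [ 0.609  -0.1771  0.1298] psi 1.567 tilt [ 0.009 -0.002] q [ 0.57  0.6  -0.53  1.74  0.37  0.9  -0.12] g 0.514 F [-0.5  1.  -0.7]
.4695,-.353,,1.57 -> x -176.3 y -138.9 z -0.0  wz -0.003
[[77 81 82 82 81 81 83 86 86 84 83 83 87 87 86 86 84 84 86 87]
 [82 83 83 82 82 85 85 85 82 84 81 85 85 85 86 85 87 87 86 85]
 [79 81 81 82 81 84 84 87 84 84 86 81 86 85 84 84 83 85 88 87]
 [78 80 79 81 82 82 83 83 83 83 85 87 86 85 85 85 88 86 85 87]
 [77 80 81 80 81 82 82 83 85 83 86 84 84 88 86 86 85 85 88 88]
 [79 79 79 80 84 82 80 84 82 84 83 85 85 85 86 87 84 84 87 86]
 [79 79 79 78 83 79 83 84 83 84 85 86 84 83 86 84 86 86 86 87]
 [78 79 80 83 82 81 80 85 83 83 83 86 86 85 87 84 86 85 85 86]
 [77 76 81 78 81 82 84 86 82 83 80 85 88 84 86 85 87 84 84 86]
 [77 76 77 79 81 83 80 78 81 82 84 85 85 84 84 86 85 83 84 87]
 [79 79 79 78 79 79 81 83 82 85 83 84 85 84 85 87 85 84 86 87]
 [78 79 80 79 80 82 81 81 83 82 83 83 86 85 81 83 87 84 85 69]
 [76 78 79 78 79 80 81 81 81 83 83 85 81 84 84 71 47 40 34 24]
 [76 78 80 78 76 78 81 80 83 81 82 82 84 73 45 30 26 30 30 37]
 [76 78 78 79 81 79 82 83 80 82 65 43 35 26 26 27 29 32 30 30]
 [75 77 78 78 80 79 78 72 52 37 28 31 30 30 29 28 31 30 28 23]
 [75 76 77 79 69 59 52 39 26 31 31 27 30 27 29 26 33 28 28 30]
 [73 78 77 78 62 38 24 20 32 26 27 24 27 28 29 34 32 32 37 46]]
```

View pics/t6.png

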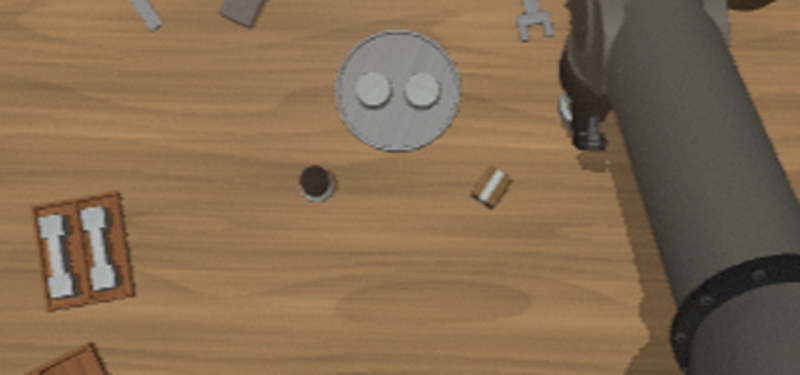

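Both discs sit side by side in the dish at (373,90) and (421,90). The bars, jar and carton look right, and the ring is held at (570,108). I'll check the pin position from the first picture and carry the ring over at the same time.

Call:
{"name": "drive_tool", "arguments": {
  "series": [-1,-42,-33,0,0,0,0,-1,-44,-35,0,0,0,0,-1,-45,-36,0,0,0,0,-1,-45,-35,0,0,0,0,-1,0,0,0,0,0,0,-1,0,0,0,0,0,0]
}}

```text
t: 26.25
eef_pos: [0.4658, -0.3519, 0.1237]
tool_rot: [-0.001, 0.708, 0.706, 0.0]
contact_force: [0.1, 0.8, -0.2]
gripper_width: 0.515
```

```bash
python3 - <<'E'
from h import *
C=list(cam('top')); a=cv2.imread('top0_raw.png'); g=cv2.cvtColor(a,cv2.COLOR_BGR2GRAY)[182:204,380:404].astype(float)
w=np.clip(g-100,0,None); print(w.sum(),w.max()); ys,xs=np.mgrid[182:204,380:404]; u,v=(xs*w).sum()/w.sum(),(ys*w).sum()/w.sum(); print(u,v,ray(C,u,v,.034),ray(C,u,v,.02))
S=cam('side'); u,v=map(int,proj(S,(.47,-.353,.06))); y0=max(v-70,0); cv2.imwrite('pics/s7.png',cv2.resize(S[0][y0:y0+120,u-80:u+80],(800,600),interpolation=cv2.INTER_CUBIC))
E
python3 plan.py .4695,-.353,.09,1.57 .4695,-.353,.046
```

```text
51.0 20.0
393.27450980392155 191.4313725490196 [ 0.46934797 -0.35415021  0.034     ] [ 0.47121427 -0.35801971  0.02      ]
t 26.35 p [ 0.467  -0.3507  0.1241] psi 1.57 tilt [0.    0.001] q [ 0.93  0.54 -0.52  1.86  0.35  0.84  0.24] g 0.51 F [ 0.9  0.2 -0.2]
.4695,-.353,.09,1.57 -> x -2.3 y 2.5 z 34.1  wz 0.000
.4695,-.353,.046 -> x 0.0 y 0.0 z 44.0  wz 0.000
```

View pics/s7.png

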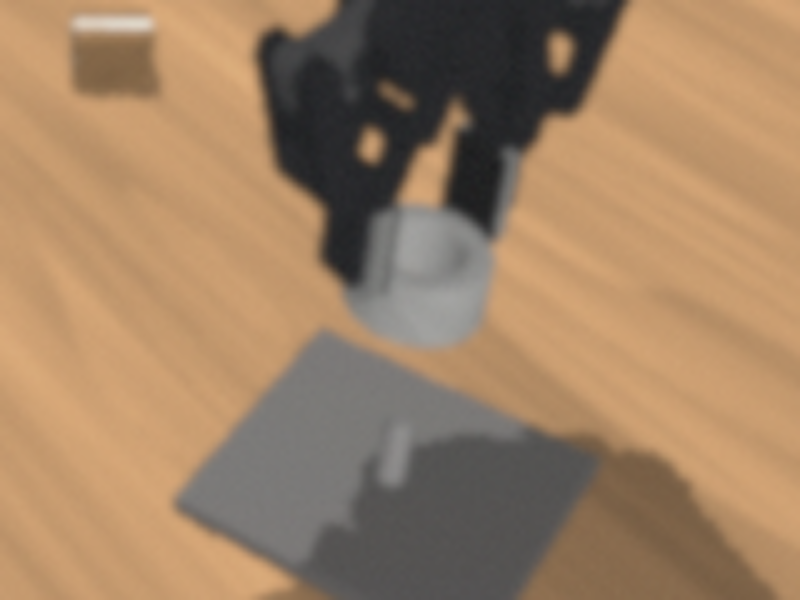

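The pin ray gives (0.4694, −0.354), matching the plate centre. The ring hangs level above the pin at (397,455), so I'll lower it.

Call:
{"name": "drive_tool", "arguments": {
  "series": [-1,-3,2,20,0,0,0,-1,0,0,20,0,0,0,-1,0,0,10,0,0,0,-1,0,0,10,0,0,0,-1,0,0,0,0,0,0,-1,0,0,0,0,0,0]
}}

```text
t: 27.1
eef_pos: [0.4685, -0.3555, 0.0647]
tool_rot: [0.0, 0.708, 0.706, 0.0]
contact_force: [0.3, -0.4, -0.5]
gripper_width: 0.517
```

```bash
python3 plan.py .4695,-.3535,.0455,1.57
```

```text
t 27.1 p [ 0.4685 -0.3555  0.0647] psi 1.568 tilt [ 0.001 -0.   ] q [ 0.9   0.62 -0.48  1.88  0.41  0.74  0.19] g 0.517 F [ 0.3 -0.4 -0.5]
.4695,-.3535,.0455,1.57 -> x 2.0 y 1.0 z 19.2  wz -0.002
```

Call:
{"name": "drive_tool", "arguments": {
  "series": [-1,2,1,10,0,0,0,-1,0,0,8,0,0,0,-1,0,0,2,0,0,0,-1,0,0,0,0,0,0,0.5,0,0,0,0,0,0,0.5,0,0,0,0,0,0,0.5,0,0,0,0,0,0,0.7,0,0,-40,0,0,0,0.7,0,0,-50,0,0,0,0.7,-50,-10,-20,0,0,0,0.7,-50,-10,-20,0,0,0,0.7,-50,-10,-20,0,0,0]
}}

```text
t: 28.6
eef_pos: [0.4382, -0.5048, 0.1952]
tool_rot: [0.0, 0.708, 0.706, -0.0]
contact_force: [0.7, 0.2, -0.7]
gripper_width: 0.85
```

Call:
{"name": "drive_tool", "arguments": {
  "series": [0.7,-50,0,-20,0,0,0,0.7,-50,0,-10,0,0,0,0.7,0,0,0,0,0,0,0.7,0,0,0,0,0,0]
}}

```text
t: 29.1
eef_pos: [0.4385, -0.6022, 0.2235]
tool_rot: [-0.001, 0.708, 0.706, 0.0]
contact_force: [0.7, 0.7, -0.6]
gripper_width: 0.854
```

Run:
```python
from meas import *
print(bot.get_obs()['eef_pos'])
C=cam('top')
print('z.028');blobs(C,(0,0,133),(179,60,255),40,900,(80,90,360,230),.028)
print('ring z.032');blobs(C,(0,0,105),(179,60,255),40,900,(345,150,440,230),.032,5)
S=cam('side')
cv2.imwrite('pics/t8.png',cv2.resize(C[0][90:240,100:440],(800,353),interpolation=cv2.INTER_CUBIC))
cv2.imwrite('pics/s8.png',cv2.resize(S[0],(800,600),interpolation=cv2.INTER_CUBIC))
```

```text
[ 0.43854162 -0.60224693  0.22352852]
z.028
px [121.7 191.9] xy 0.4476 0.3772 size 88 21 yaw 0.222 V 149
px [138.5 188.8] xy 0.4577 0.3319 size 88 22 yaw 0.203 V 149
px [268.2 125. ] xy 0.6441 -0.0136 size 34 33 yaw 0.028 V 142
px [248.7 124.7] xy 0.6426 0.0414 size 34 33 yaw 0.031 V 142
ring z.032
px [393.  191.5] xy 0.4694 -0.354 size 41 43 yaw -1.542 V 125
```

View pics/t8.png

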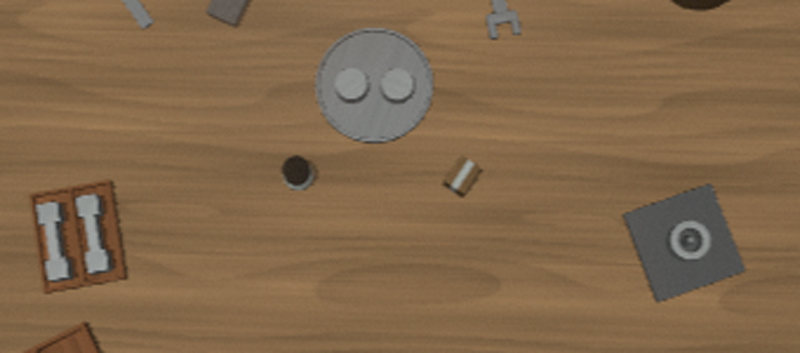

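View pics/s8.png

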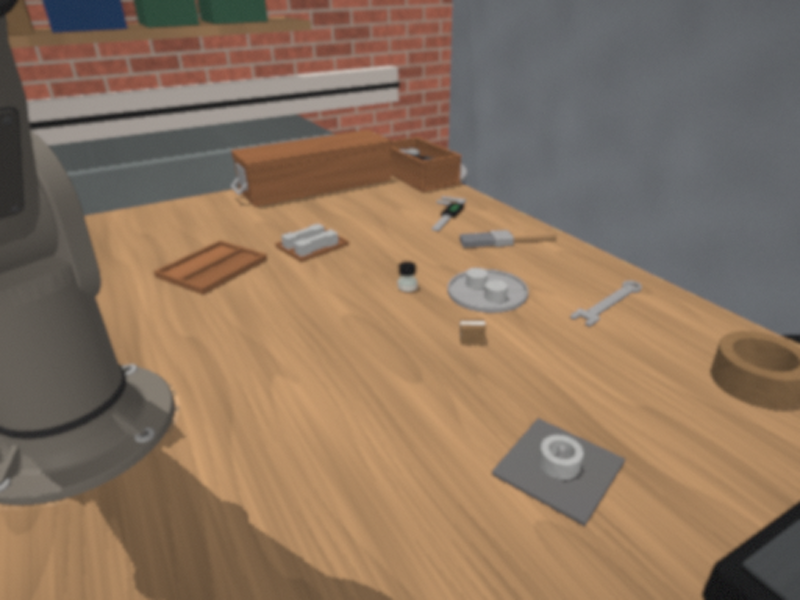

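Everything is placed. In the tray frame the bars are at y ≈ +26 and −20 mm and x ≈ −3 mm. The discs are about 27–29 mm from the dish centre and the ring is within 1 mm of the pin.

```bash
python3 -c "
from h import *
print(bot.hand_in(), bot.get_obs()['t'])"
```

```text
the job is handed in; nothing more can be done
the job is handed in; nothing more can be done
```

All five pieces are sorted and the job is handed in, after about 29 s of the 118 s allowed. Hand-in reports no verdict, so the checks below are my own, measured from the top camera and looked at in both views.

| Piece | Where it ended up | Last measurement | Limit |
|---|---|---|---|
| Bars | one in each lane of the 118 × 96 mm tray | across at about +26 and −20 mm, along −3 mm, within 0.02 rad of the tray axis | across 10–36 mm either side, along ±14 mm, 0.4 rad |
| Discs | side by side in the dish | about 27–29 mm from its centre | 50 mm |
| Ring | over the pin, down on the base plate | within about 1 mm of the pin axis | 13 mm |

- **Flatness:** I judged this by eye; all five pieces look flat in both views.
- **Bystanders:** the jar and carton look unmoved and upright. I did not measure their positions.
- **Disagreements:** my two dish-centre estimates differed by about 7 mm. I used the one taken at rim height, because the other assumed the wrong height. No check failed.

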